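# Tip the green organiser flat and push it home against the stop rail

## Task

The green parts organiser has been left standing on its end. Tip it over by pushing, away from the robot, so that it lies flat on its back with the clear lid up, then push it along the bench until its far end sits squared up and flush against the stop rail. Only push: do not pick the case up, and leave the other two cases standing and everything else where it is.

Things in the scene. Friction and masses are not known exactly. Their poses are not given: they have to be found in the camera images.
- green_case: Case to tip: green tub, clear lid in a white frame, 50 mm thick, 125 wide, 180 long, 0.35 to 0.7 kg, standing on its 50 x 125 mm end. Origin: centre of that end. z along its length, up at the start; x out of the solid back, so the lid faces -x, towards the robot within 20 degrees; y along its width. Lying lid up, x points down. Leaned over 16 degrees it falls by itself.
- green_center (a point): Centre of the green case, half-way up (90 mm from either end, mid thickness).
- green_top (a point): Centre of the end face of the green case that is uppermost at the start; it is the end that goes against the stop rail.
- green_foot (a point): Centre of the end face that the green case stands on at the start; the end to push on once the case lies flat. Its plain flat face grips a pushing finger (friction near 1), so a finger moving sideways drags it along; a corner that meets the rail first tends to stick there.
- blue_case: Blue organiser case with a blue tub and a clear lid in a white frame, 50 mm thick, 125 mm wide, 180 mm long, about 0.5 kg, at the start standing on its 50 x 125 mm end; same shape and frame as the green one; to be left standing.
- yellow_case: Yellow organiser case with a yellow tub and a clear lid in a white frame, 50 mm thick, 125 mm wide, 180 mm long, about 0.5 kg, at the start standing on its 50 x 125 mm end; same shape and frame as the green one; to be left standing.
- stop_rail: Fixed dark steel angle rail, orange dashes on its top edge, 840 mm long, 40 high, across the far side. Origin: mid-length, at bench height, on the upright face towards the robot. x points away from the robot, square to that face; y along it. Three cases stand before it, about 260 mm apart along y, in any order; one tipped towards it falls about 35 to 75 mm short of it.
- white_can: White spray can, 56 mm across, 170 mm tall, standing on the left; origin centre of its underside. Bystander.
- black_can: Dark spray can with a yellow cap, 56 mm across, 160 mm tall, standing on the right; origin centre of its underside. Bystander.
- jar: Jar with a blue cap, 60 mm across, 70 mm tall, standing on the right; origin centre of its underside. Bystander.
- screwdriver: Screwdriver with a yellow handle lying on the bench on the right. Bystander.
- tape: Orange tape ring, 84 mm across, 24 mm tall, lying on the left; origin centre of its underside. Bystander.
Things that resemble listed ones, but are neither listed nor needed, are in the scene too. Of the things that look like the green_case, take the one that is farthest to the robot's left at the start.

How it is judged:
On the way, in this order (a step that is already met when the one before it is completed fails the run):
1. the green case lies flat on its back, lid up (angle between green_case's own x axis and vertical above 3.04 rad and height (world z) of green_center below 0.035 m), for 0.2 s.
2. its far end is flush and square against the stop rail (all of step 1 and x of green_top in the frame of stop_rail between -0.008 and 0.008 m and angle between the z axis of green_case and the x axis of stop_rail, either way round below 0.09 rad and y of green_top in the frame of stop_rail between -0.37 and 0.37 m), for 0.2 s.
At the end, for the whole second after the job is handed in: The green case lies at rest flat on its back, lid up (within 6 degrees), the middle of its far end within 8 mm of the stop rail's face and the case square to the rail within 5 degrees; the blue and yellow cases still stand and no bystander has moved more than 30 mm (all of step 2 and angle between each of blue_case, yellow_case's own z axis and vertical below 0.15 rad and distance of each of blue_case, yellow_case, white_can, black_can, jar, screwdriver, tape from where it was at the start of the episode below 0.03 m and linear speed of green_case below 0.02 m/s and angular speed of green_case below 0.2 rad/s); the robot touches nothing.
It fails at once if the green case is lifted off the bench (height (world z) of green_center above 0.112 m or (angle between green_case's own x axis and vertical above 2.84 rad and height (world z) of green_center above 0.065 m)).
It fails at once if the blue or yellow case is tipped or a bystander is moved more than 30 mm (angle between any of blue_case, yellow_case's own z axis and vertical above 0.5 rad or distance of any of blue_case, yellow_case, white_can, black_can, jar, screwdriver, tape from where it was at the start of the episode above 0.03 m).
It also fails if it takes over 54 s, if anything falls off the work surface, if the arm or the gripper's body presses on something with over 40 N, if the wrist force passes 120 N, or if a joint passes its speed limit or range.

## Robot

A 7-joint arm with a two-finger parallel gripper is mounted at the origin on the work surface. World frame = base frame: x ahead of the robot, y to its left, z up, the work surface at z = 0. Lengths are in m, angles in rad, forces in N, time in s.
With the tool pointing down it reaches from about 0.4 to 0.85 m from the base axis. Payload 10.4 kg.
Tool frame: the origin (TCP) lies at the very end of the fingers, on their centre line; the grasp point (between the pads) lies 19 mm behind it (manip.grip_point_offset is the z of the grasp point in the tool frame, in m); z points along the fingers, y is the direction in which the jaws open and shut (so a half turn about z gives the same grasp; the last joint's range is limited). The gripper opens to 85 mm and grips with 20 to 120 N. Pads are 22 mm wide; open, the fingers measure 114 mm over their backs; the gripper's body (76 mm by 85 mm) begins 54 mm behind the grasp point. The pads swing forward as they close: fully open they stand 13 mm farther back than shut.
Start: joints at [-1.125, 0.332, -0.065, 1.46, 0.022, 1.35, -0.088], TCP at [0.282, 0.558, 0.203] pointing down, gripper open.
Joint ranges: [-2.6, 2.6], [-0.5, 2.12], [-1.47, 1.34], [0.16, 2.42], [-1.27, 4.41], [0.06, 2.06], [-2.6, 2.6]. Speed limits (rad/s): [2.22, 2.22, 2.79, 2.79, 3.14, 3.14, 3.14].

## Interface

Orientations are given as a unit quaternion [x, y, z, w].
In Python, from workcell import manip, camera, get_calibration, hand_in gives the robot as it stands.
- The arm moves only by the shell command python3 -m pendant 'ROWS' [FORCE]. ROWS is JSON, a list of rows, each a list of 5 numbers: the shift along the tool's x, y, z in units of 40 mm (1.0 is 40 mm), then the turn about the tool's z in units of 6 degrees (1.0 is 6 degrees), then the closure, from 0 (fully open) to 1 (shut). A call has 1 to 5 rows; each row is the pose to reach, as a shift and turn from the pose commanded when the call began, along the tool's axes at that moment; what a row does not reach only later rows make up. A row lasts 1/8 s, in which the tool goes at most 62.5 mm and 10.7 degrees, less where a joint would pass 70% of its speed; a pose out of reach is approached as far as the arm can. A call with a gripper value outside its range is refused whole. The fingers move at their own pace and stop on an object; FORCE is the grip in N (left out, the last holds). Time passes only in rows, so rows that repeat a pose let the fingers close. It gives the time, the measured TCP pose, the force and the opening at its end, in the units of the state.
- manip.get_obs(): the state, without advancing time (a new reading comes with each control period).
- camera(name): name is "scene" or "top" or "wrist"; returns (picture, depth): 480x640x3 uint8, red, green, blue; 480x640 float32, m along the optical axis (not along the pixel's ray), 0 where there is no reading.
- get_calibration(name): a dict with "vfov" (degrees; the focal length in pixels is half the picture's height over the tangent of half this angle, whatever the lens; pixels are square), "cx", "cy" (the principal point, pixels), "position" and "rotation" of the camera in the world. Camera axes: x right, y down, z forward; pixel columns grow to the right and rows downward; lengths in m; the calibration is good to about 2 mm. A picture is of the moment at which its call begins: read the wrist's pose just before it. get_calibration takes no time and is no camera call; for the wrist camera it gives the pose at the moment of the call.
- hand_in(): hands the job in, once; it reports no verdict.
The state is a dict: "clock": time; "joint_pos": joint angles; "joint_velocities": joint speeds; "tau": joint torques, N m; "position": TCP position; "ee_rot": TCP orientation; "ft_force": force on the tool from outside, world axes, zero at the start; "torque": the same for the moment, N m; "grip_width": opening from 0.0 (shut) to 1.0 (fully open).
Only numpy, scipy, OpenCV 4.12 (cv2) and the standard library are available. Lean on these libraries where they do the work, as an engineer would, in place of code of your own. Each camera call takes 0.05 s, during which the arm holds its last target.

## Working session

There is one attempt and no reset: what is moved stays moved. The work goes in short steps, Python scripts to look and compute and a shell command to move; the robot and the scene stay as the last step left them, time stands still between calls to the robot, and variables do not carry over. Pictures are saved under pics/ and viewed, and the job is handed in when it is done.

```bash
ls; mkdir -p pics; python3 - <<'E'
from workcell import manip,camera,get_calibration
import cv2,json,numpy as np
for n in("scene","top"):
    p,d=camera(n);cv2.imwrite(f"pics/{n}0.png",p[:,:,::-1]);np.save(f"pics/{n}0.npy",d);np.save(f"pics/{n}0rgb.npy",p)
    print(n,get_calibration(n))
print(manip.get_obs())
E
```

```text
pics
scene {'vfov': 44.124322680314606, 'cx': 313.5385962465727, 'cy': 237.286582761373, 'position': array([1.13777477, 0.39123419, 1.43478711]), 'rotation': array([ 0.46598088,  0.84721072, -0.22133327, -0.1269149 ])}
top {'vfov': 54.2626189644881, 'cx': 316.9254494153968, 'cy': 241.8724673114858, 'position': array([ 0.32972499, -0.00347449,  1.40964112]), 'rotation': array([-0.7016108 ,  0.7103043 , -0.03522171,  0.04437917])}
{'clock': 0.1, 'joint_pos': array([-1.12460825,  0.33279306, -0.06471401,  1.46084707,  0.02158308,
        1.34990843, -0.08851034]), 'joint_velocities': array([ 0.00015203,  0.00055478,  0.00020099, -0.00333681, -0.00085867,
        0.00130787,  0.00050858]), 'tau': array([ 1.51966447e-03, -6.26746130e+01,  4.91970428e-02, -3.92427993e+01,
        1.63913687e-02,  7.09947111e-03,  3.95523921e-05]), 'position': array([0.28220228, 0.55724702, 0.20271019]), 'ee_rot': array([ 2.32244742e-01,  9.72657176e-01, -6.17367132e-04, -1.28718687e-04]), 'ft_force': array([-1.00996235, -0.08290264, -0.58084446]), 'torque': array([ 0.03628833,  0.03219758, -0.03101825]), 'grip_width': 1.0016618751565636}
```

View pics/scene0.png

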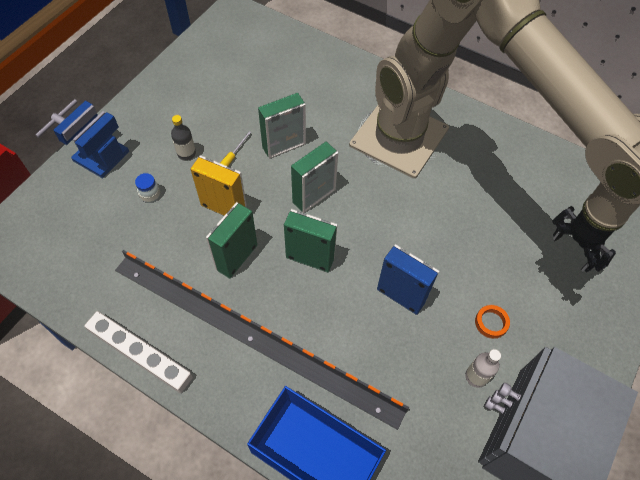

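View pics/top0.png

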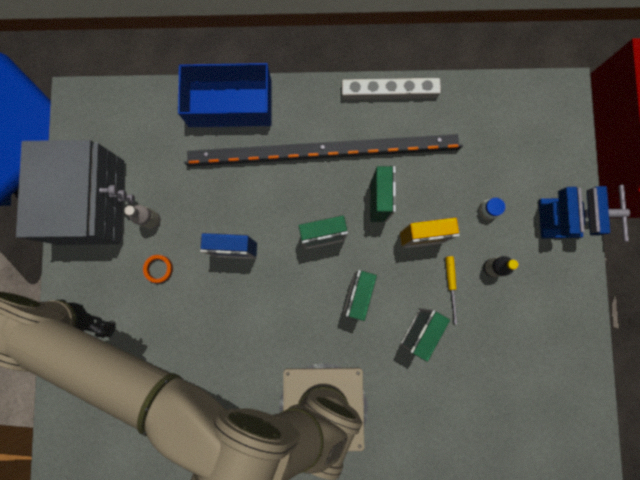

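The top view shows four green cases, at (323,230), (385,192), (361,295) and (430,335). Image left is the robot's left, so (323,230) is the one meant. It also lies in the row with the blue and yellow cases. I'll check it in a crop and measure it.

```bash
cat > h.py <<'E'
import numpy as np,cv2
from scipy.spatial.transform import Rotation as R
from workcell import manip,camera,get_calibration
def pts(n,d,cal=None):
    c=cal or get_calibration(n);f=240/np.tan(np.radians(c['vfov'])/2)
    v,u=np.mgrid[:480,:640]
    P=np.stack([(u-c['cx'])/f*d,(v-c['cy'])/f*d,d],-1)
    return P@R.from_quat(c['rotation']).as_matrix().T+c['position']
def ray(n,u,v,z):
    c=get_calibration(n);f=240/np.tan(np.radians(c['vfov'])/2)
    r=R.from_quat(c['rotation']).as_matrix()@np.array([(u-c['cx'])/f,(v-c['cy'])/f,1])
    return c['position']+r*(z-c['position'][2])/r[2]
def grab(n,tag):
    p,d=camera(n);cv2.imwrite(f"pics/{tag}.png",p[:,:,::-1]);return p,d
E
python3 - <<'E'
from h import *
for n in("top","scene"):
    p=np.load(f"pics/{n}0rgb.npy");d=np.load(f"pics/{n}0.npy");X=pts(n,d)
    h=cv2.cvtColor(p,cv2.COLOR_RGB2HSV)
    print(n,"bench z",np.median(X[300:330,250:300,2]) )
    for name,lo,hi in(("green",(65,80,40),(90,255,255)),("blue",(105,120,40),(125,255,255)),("yellow",(20,150,80),(28,255,255)),("orange",(5,180,120),(15,255,255))):
        m=cv2.inRange(h,lo,hi)
        if name!="orange": m[(X[...,2]<.17)|(X[...,2]>.19)]=0
        k,l,s,c=cv2.connectedComponentsWithStats(m)
        if name=="orange":
            q=X[(m>0)&(X[...,2]<.06)&(X[...,2]>.03)];q=q[q[:,0]>.5]
            a=np.polyfit(q[:,1],q[:,0],1);print(n,name,a,np.degrees(np.arctan(a[0])),q.min(0),q.max(0));continue
        for i in range(1,k):
            if s[i,4]<80: continue
            q=X[l==i];r=cv2.minAreaRect(q[:,:2].astype(np.float32)*1000)
            print(n,name,c[i].round(),q.mean(0).round(4),np.round(r[0],1),np.round(r[1],1),round(r[2],1))
p=cv2.imread("pics/top0.png")[180:280,270:420];cv2.imwrite("pics/crop.png",cv2.resize(p,None,fx=5,fy=5))
E
```

```text
top bench z 0.000605800733170625
top green [384. 189.] [ 0.6094 -0.1685  0.1803] [ 610.8 -169.4] [ 44.  123.6] 88.3
top green [322. 227.] [ 0.5075 -0.003   0.1806] [507.7  -3.2] [ 42.4 123.3] 10.8
top green [362. 295.] [ 0.3271 -0.105   0.1803] [ 327.5 -105. ] [ 42. 123.] 73.4
top green [431. 336.] [ 0.2207 -0.2795  0.1802] [ 220.6 -279.8] [ 42.9 123.4] 58.8
top blue [224. 242.] [0.4722 0.2572 0.1807] [472.6 258.3] [123.4  42.3] 86.7
top yellow [434. 228.] [ 0.5023 -0.2977  0.1802] [ 502.4 -298.2] [ 44.7 125.3] 6.3
top orange [-0.04753977  0.75154173] -2.7217792599464112 [ 0.72917797 -0.41160212  0.03043301] [0.77393282 0.395824   0.04998789]
scene bench z 0.0004347974658996945
scene green [280. 105.] [ 0.2222 -0.2835  0.1803] [ 220.2 -283.9] [ 47.3 123.8] 59.5
scene green [313. 159.] [ 0.3298 -0.1083  0.1801] [ 327.  -108.3] [ 44.8 126.7] 73.9
scene green [229. 226.] [ 0.6134 -0.1713  0.18  ] [ 610.1 -171.7] [ 45.4 128.2] 89.3
scene green [310. 226.] [ 0.5086 -0.0035  0.1798] [507.2  -4.4] [ 47.3 125.9] 11.2
scene blue [410. 267.] [0.4737 0.2573 0.1794] [471.6 256.6] [124.7  48.9] 86.1
scene yellow [215. 172.] [ 0.5029 -0.2995  0.1799] [ 501.3 -301.5] [ 49.7 128.9] 7.1
scene orange [-0.04767925  0.75030014] -2.7297524575810455 [ 0.7275851  -0.41615131  0.03024785] [0.77385794 0.39409064 0.04856767]
```

View pics/crop.png

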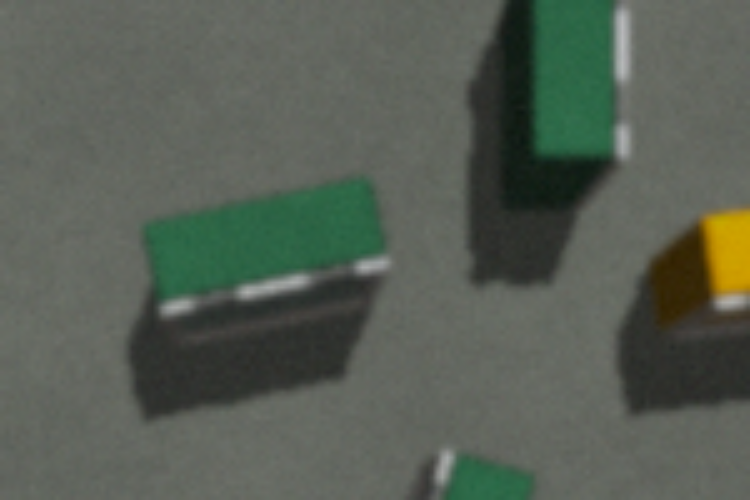

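The crop shows the target at crop (265,245). Its white lid edge is at (275,285), on the robot side, and its back faces the rail, so it fits the description. It is centred near (0.504, -0.004) with yaw about +10.8°, and the rail's yaw is about +2.7°. My plan is to push with both open fingers, with the tool's y axis along the case width.

```bash
cat >> h.py <<'E'
def to(x,y,z,yaw):
    o=manip.get_obs();M=R.from_quat(o['ee_rot']).as_matrix();t=M.T@(np.array([x,y,z])-o['position'])/.04
    y0=np.degrees(np.arctan2(M[1,0],M[0,0]));dt=(yaw-y0+180)%360-180
    print("clock",round(o['clock'],2),"pos",o['position'].round(4),"yaw",round(y0,2),"F",o['ft_force'].round(1),"tilt",round(np.degrees(np.arccos(-M[2,2])),2))
    print("shift",t.round(2),"turn(+cw)",round(-dt/6,2))
E
python3 -m pendant '[[0,0,-1.5,1.7,0],[0,0,-2.5,3.4,0],[0,0,-2.5,5.1,0],[0,0,-2.5,6.8,0],[0,0,-2.5,8.5,0]]'
python3 -m pendant '[[0,0,0,1.7,0],[0,0,0,3.4,0],[0,0,0,5.1,0],[0,0,0,6.8,0],[0,0,0,6.8,0]]'
python3 -c "
from h import *
to(.435,-.017,.30,10.8)"
```

```text
clock: 0.72
position: [0.2823, 0.5574, 0.303]
ee_rot: [0.631, 0.776, -0.0, 0.0]
ft_force: [0.9, 0.1, -0.1]
grip_width: 1.001
clock: 1.35
position: [0.2822, 0.5575, 0.303]
ee_rot: [0.86, 0.511, -0.0, 0.0]
ft_force: [1.1, -0.5, 0.1]
grip_width: 0.998
clock 1.35 pos [0.2822 0.5575 0.303 ] yaw 61.41 F [ 1.1 -0.5  0.1] tilt 0.04
shift [-10.78  10.23   0.08] turn(+cw) 8.43
```

```bash

python3 -m pendant '[[-1,0.95,0,1.5,0],[-2,1.9,0,3,0],[-3,2.85,0,4.5,0],[-4,3.8,0,6,0],[-5,4.75,0,7.5,0]]'
python3 -c "
from h import *
to(.435,-.017,.30,10.8)"
```

```text
clock: 1.98
position: [0.3534, 0.2891, 0.3034]
ee_rot: [0.99, 0.142, 0.0, -0.0]
ft_force: [-0.3, -0.1, 0.5]
grip_width: 0.999
clock 1.98 pos [0.3534 0.2891 0.3034] yaw 16.33 F [-0.3 -0.1  0.5] tilt 0.02
shift [-0.19  7.92  0.08] turn(+cw) 0.92
```

```bash

python3 -m pendant '[[0,1.5,0,0.3,0],[-0.1,3,0,0.9,0],[-0.2,4.5,0,0.9,0],[-0.2,6,0,0.9,0],[-0.2,7.4,0,0.9,0]]'
python3 -m pendant '[[0,0,0,0,0],[0,0,0,0,0]]'
python3 -c "
from h import *
grab('top','t1');grab('wrist','w1')
to(.435,-.017,.13,10.8)"
```

```text
clock: 2.6
position: [0.4289, 0.0024, 0.3035]
ee_rot: [0.995, 0.098, 0.0, -0.0]
ft_force: [0.4, 1.3, 1.3]
grip_width: 0.999
clock: 2.85
position: [0.4286, 0.0051, 0.3034]
ee_rot: [0.995, 0.097, -0.0, -0.0]
ft_force: [0.5, 0.4, -0.0]
grip_width: 1.001
clock 2.95 pos [0.4285 0.0058 0.3033] yaw 11.16 F [ 0.2 -0.2  1.2] tilt 0.01
shift [0.05 0.59 4.33] turn(+cw) 0.06
```

View pics/w1.png

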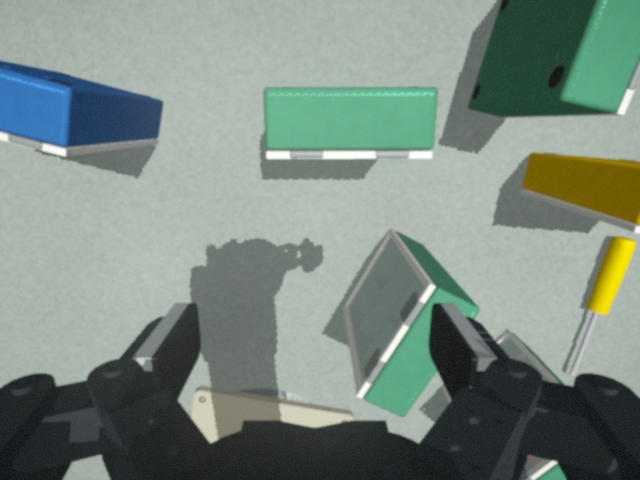

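The wrist view shows the target's lid edge level at v≈155 and centred at u≈350. The fingers are centred at about u=317, so the tool is square to the case and needs about 24 mm sideways, which matches the measurement. I'll shift, descend and push.

```bash

python3 -m pendant '[[0,0.6,0.5,0.06,0],[0,0.6,1.8,0.06,0],[0,0.6,3.0,0.06,0],[0,0.6,4.3,0.06,0],[0,0.6,4.3,0.06,0]]'
python3 -m pendant '[[0.2,0,0,0,0],[0.4,0,0,0,0],[0.6,0,0,0,0],[0.75,0,0,0,0],[0.8,0,0,0,0]]'
python3 -c "
from h import *
grab('scene','s2')
to(.479,-.009,.13,10.8)"
```

```text
clock: 3.58
position: [0.4308, -0.0185, 0.1291]
ee_rot: [0.996, 0.093, -0.003, 0.001]
ft_force: [0.8, -0.2, 0.4]
grip_width: 1.001
clock: 4.2
position: [0.4652, -0.013, 0.1315]
ee_rot: [0.996, 0.092, -0.0, 0.0]
ft_force: [-0.1, 0.3, -0.8]
grip_width: 1.002
clock 4.25 pos [ 0.4651 -0.013   0.1314] yaw 10.58 F [-0.5  0.4  0.7] tilt 0.02
shift [ 0.36 -0.03  0.04] turn(+cw) -0.04
```

View pics/s2.png

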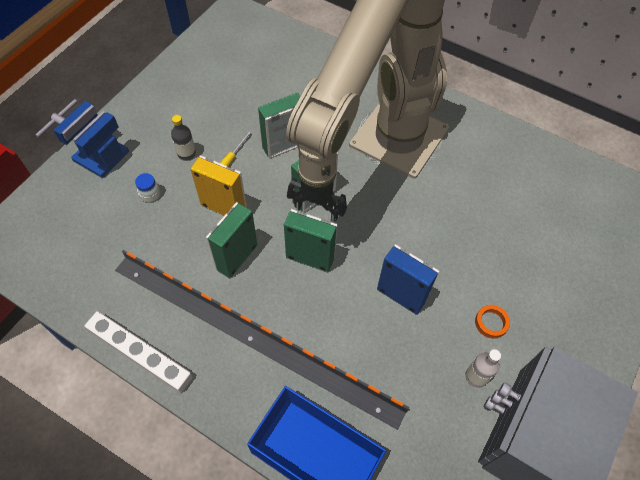

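The scene view shows the fingers just behind the lid of the green case at (310,240), with no contact yet. Next I'll push about 52 mm past contact, slowly.

```bash

python3 -m pendant '[[0.2,0,0,0,0],[0.4,0,0,0,0],[0.6,0,0,0,0],[0.8,0,0,0,0],[1.0,0,0,0,0]]'
python3 -m pendant '[[0.2,0,0,0,0],[0.4,0,0,0,0],[0.5,0,0,0,0],[0.5,0,0,0,0],[0.5,0,0,0,0]]'
python3 -c "
from h import *
grab('scene','s3')
to(.479,-.009,.13,10.8)"
```

```text
clock: 4.88
position: [0.5047, -0.0056, 0.1313]
ee_rot: [0.996, 0.092, 0.0, 0.0]
ft_force: [-0.1, -0.4, 0.3]
grip_width: 1.002
clock: 5.5
position: [0.5236, -0.0021, 0.1314]
ee_rot: [0.996, 0.092, -0.0, -0.0]
ft_force: [0.7, -0.6, 0.1]
grip_width: 1.004
clock 5.55 pos [ 0.5236 -0.0021  0.1314] yaw 10.57 F [-0.3  0.5 -0. ] tilt 0.02
shift [-1.13 -0.03  0.04] turn(+cw) -0.04
```

View pics/s3.png

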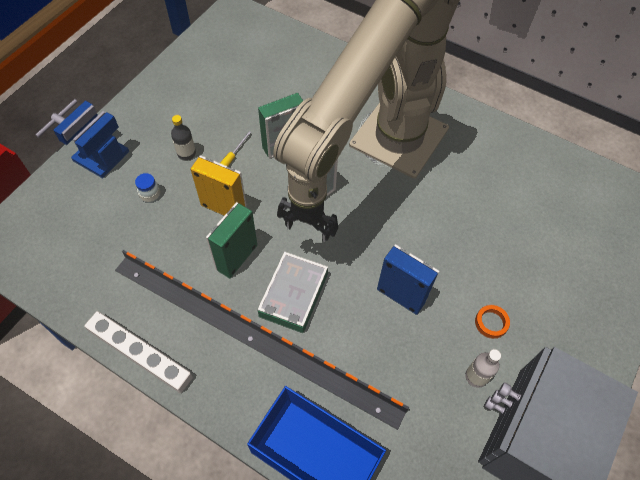

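The case lies flat at (293,290), lid up and short of the rail. I'll measure it and the rail.

```bash
cat >> h.py <<'E'
def meas(n="scene",tag="m"):
    p,d=grab(n,tag);X=pts(n,d);h=cv2.cvtColor(p,cv2.COLOR_RGB2HSV)
    z=X[...,2];m=((z>.038)&(z<.062)&(X[...,0]>.49)&(X[...,0]<.85)&(abs(X[...,1])<.16)&(h[...,1]<110)).astype(np.uint8)*255
    m=cv2.morphologyEx(m,cv2.MORPH_OPEN,np.ones((3,3)))
    k,l,s,c=cv2.connectedComponentsWithStats(m);i=1+np.argmax(s[1:,4]);q=X[l==i];r=cv2.minAreaRect(q[:,:2].astype(np.float32)*1000)
    print(n,"case",s[i,4],c[i].round(),q.mean(0).round(4),np.round(r,1) if 0 else (np.round(r[0],1),np.round(r[1],1),round(r[2],2)))
    print(cv2.boxPoints(r).round(1).tolist())
    o=cv2.inRange(h,(5,150,100),(18,255,255));q=X[(o>0)&(z<.05)&(z>.034)&(X[...,0]>.65)]
    a=np.polyfit(q[:,1],q[:,0],1);e=q[:,0]-np.polyval(a,q[:,1]);print("rail",a,np.degrees(-np.arctan(a[0])),"spread",np.percentile(e,[1,10,50,90,99]).round(4))
    b=(z>.006)&(z<.03)&(X[...,0]>.7)&(X[...,0]<.79)&(abs(X[...,1])<.4)
    return p,X
E
python3 - <<'E'
from h import *
meas("scene","m1");meas("top","m1t")
p=cv2.imread("pics/m1t.png")[120:260,260:400];cv2.imwrite("pics/m1c.png",cv2.resize(p,None,fx=4,fy=4))
E
```

```text
scene case 3127 [293. 290.] [0.6247 0.0189 0.0484] (array([622.4,  17.8]), array([181.7, 125.5]), 11.43)
[[520.9000244140625, 61.29999923706055], [545.7999877929688, -61.70000076293945], [723.7999877929688, -25.700000762939453], [699.0, 97.30000305175781]]
rail [-0.04802338  0.75027134] 2.7494244895452185 spread [-0.0045 -0.0032  0.0001  0.003   0.004 ]
top case 164 [319. 168.] [0.7057 0.004  0.0505] (array([707.3,   7.5]), array([65.4, 26.6]), 89.59)
[[693.7000122070312, -25.100000381469727], [720.2999877929688, -25.299999237060547], [720.7999877929688, 40.099998474121094], [694.2000122070312, 40.29999923706055]]
rail [-0.04752918  0.75204223] 2.7211734385402897 spread [-0.0036 -0.0029 -0.0003  0.0032  0.005 ]
```

View pics/m1c.png

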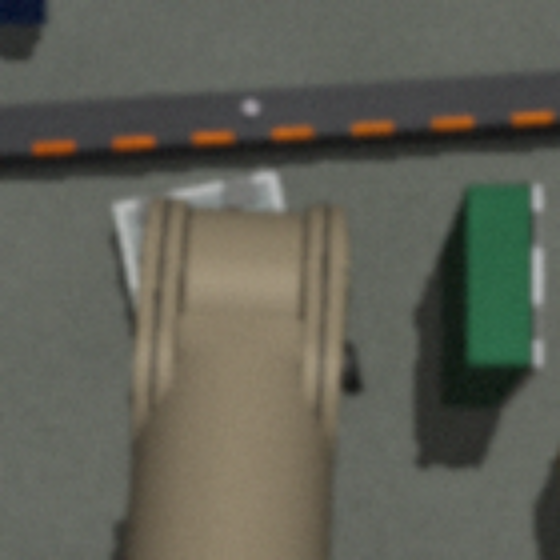

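```bash

python3 - <<'E'
from h import *
to(.485,.011,.015,2.73)
E
```

```text
clock 5.65 pos [ 0.5236 -0.002   0.1315] yaw 10.58 F [-0.8 -0.1  0.1] tilt 0.02
shift [-0.89 -0.5   2.91] turn(+cw) 1.31
```

```bash

python3 -m pendant '[[-0.5,-0.25,0,0.7,0],[-0.9,-0.5,0.3,1.3,0],[-0.9,-0.5,1.4,1.3,0],[-0.9,-0.5,2.4,1.3,0],[-0.9,-0.5,2.9,1.3,0]]'
python3 -m pendant '[[0,0,0,0,0],[0,0,0,0,0]]'
python3 - <<'E'
from h import *
to(.51,.012,.015,2.73)
meas("scene","m2")
grab("wrist","w2")
E
```

```text
clock: 6.28
position: [0.4835, 0.011, 0.0136]
ee_rot: [1.0, 0.024, -0.001, 0.0]
ft_force: [0.5, 0.5, -0.2]
grip_width: 1.001
clock: 6.52
position: [0.4853, 0.0111, 0.0163]
ee_rot: [1.0, 0.024, 0.001, -0.0]
ft_force: [0.3, 0.9, 0.4]
grip_width: 1.003
clock 6.53 pos [0.4853 0.0111 0.0163] yaw 2.77 F [0.3 0.9 0.4] tilt 0.07
shift [0.62 0.01 0.03] turn(+cw) 0.01
scene case 3124 [293. 290.] [0.6247 0.0189 0.0483] (array([621.9,  17.6]), array([180.7, 125.5]), 11.42)
[[520.9000244140625, 61.20000076293945], [545.7000122070312, -61.900001525878906], [722.9000244140625, -26.100000381469727], [698.0, 97.0]]
rail [-0.04771865  0.75027893] 2.732004834809709 spread [-0.0045 -0.003   0.0002  0.003   0.0044]
```

View pics/w2.png

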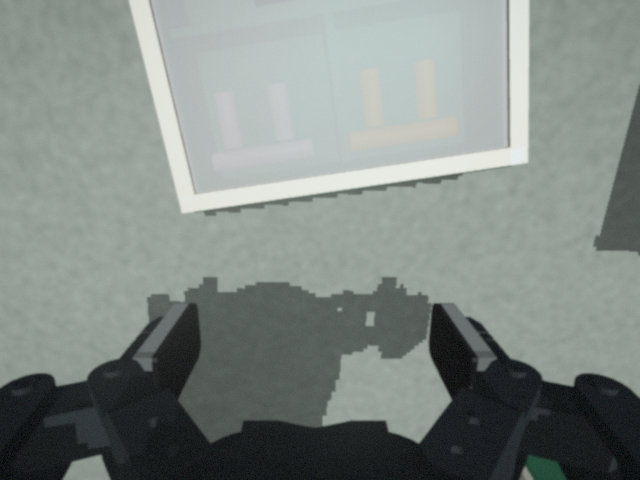

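The wrist view shows the foot edge running from (185,212) to (527,160). The left finger will meet it first and turn the case clockwise until it is square to the tool. I'll push part way.

```bash

python3 -m pendant '[[0.2,0,0,0,0],[0.4,0,0,0,0],[0.6,0,0,0,0],[0.7,0,0,0,0],[0.8,0,0,0,0]]'
python3 -m pendant '[[0.1,0,0,0,0],[0.2,0,0,0,0],[0.3,0,0,0,0],[0.4,0,0,0,0],[0.5,0,0,0,0]]'
python3 - <<'E'
from h import *
to(.545,.014,.015,2.73)
meas("scene","m3")
grab("wrist","w3")
E
```

```text
clock: 7.25
position: [0.5168, 0.0125, 0.0153]
ee_rot: [1.0, 0.024, -0.0, 0.0]
ft_force: [0.2, 0.4, 0.5]
grip_width: 0.996
clock: 7.88
position: [0.5369, 0.0136, 0.0154]
ee_rot: [1.0, 0.024, 0.0, -0.0]
ft_force: [-0.1, -0.6, -0.1]
grip_width: 1.0
clock 7.88 pos [0.5369 0.0136 0.0154] yaw 2.78 F [-0.1 -0.6 -0.1] tilt 0.01
shift [0.2  0.   0.01] turn(+cw) 0.01
scene case 3101 [292. 290.] [0.6257 0.0187 0.0483] (array([622.6,  17.4]), array([182.1, 126.1]), 11.08)
[[521.0999755859375, 61.70000076293945], [545.2999877929688, -62.0], [724.0, -27.0], [699.7999877929688, 96.69999694824219]]
rail [-0.04775622  0.75023773] 2.734152387395231 spread [-0.0042 -0.0029  0.0001  0.0028  0.0042]
```

View pics/w3.png

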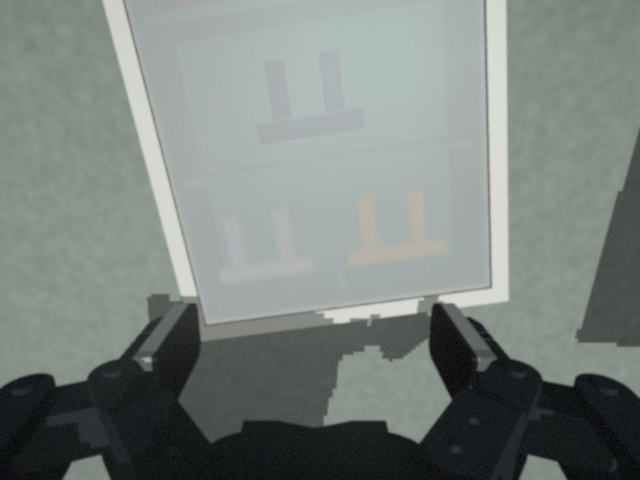

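View pics/m3.png

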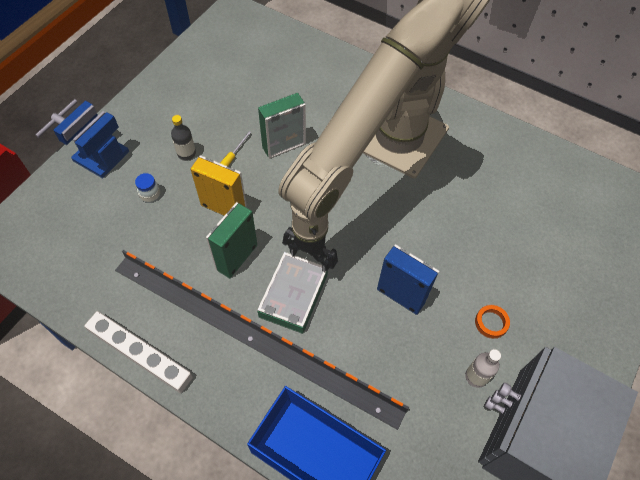

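```bash
python3 -c "
import cv2
p=cv2.imread('pics/w3.png')[240:400,120:320];a=cv2.resize(p,None,fx=4,fy=4)
cv2.imwrite('pics/w3c.png',cv2.convertScaleAbs(a,alpha=1.6,beta=20)[:600])"
```

```text
(no output)
```

View pics/w3c.png

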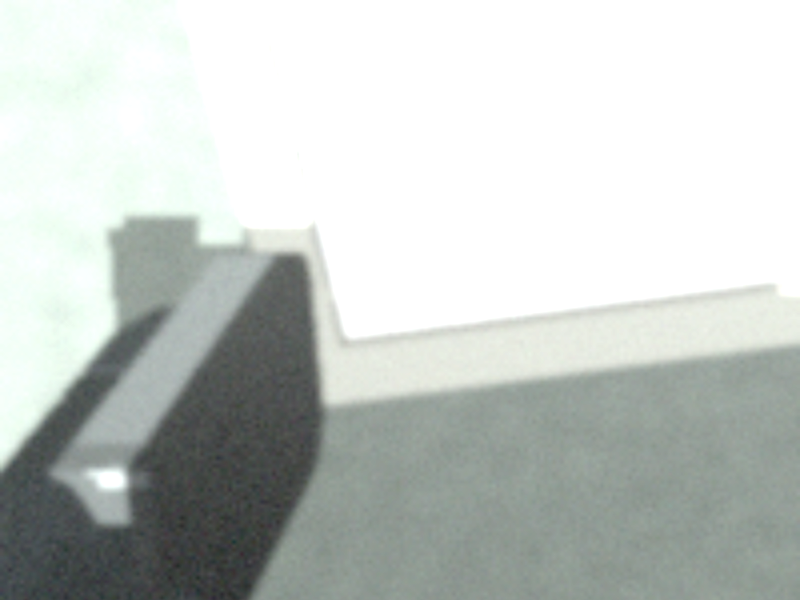

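The crop shows the left finger alongside the case's left corner instead of behind its end face, at crop (305,330). The open fingers are too wide while the case is still turned, and the case has hardly moved. I'll back off, close partly and push again.

```bash

python3 -m pendant '[[-0.3,0,0,0,0],[-0.6,0,0,0,0],[-1.0,0,0,0,0],[-1.3,0.1,0,0,0.2],[-1.3,0.1,0,0,0.4]]' 20
python3 -m pendant '[[0,0,0,0,0.4],[0,0,0,0,0.4],[0,0,0,0,0.4],[0,0,0,0,0.4]]'
python3 - <<'E'
from h import *
to(.52,.01,.015,2.73)
meas("scene","m4")
grab("wrist","w4")
E
```

```text
clock: 8.6
position: [0.484, 0.007, 0.0155]
ee_rot: [1.0, 0.024, -0.0, -0.001]
ft_force: [-0.3, 0.0, 0.3]
grip_width: 0.612
clock: 9.1
position: [0.485, 0.007, 0.0153]
ee_rot: [1.0, 0.024, -0.0, 0.0]
ft_force: [-0.8, -0.5, 1.0]
grip_width: 0.602
clock 9.1 pos [0.485  0.007  0.0153] yaw 2.78 F [-0.8 -0.5  1. ] tilt 0.01
shift [ 0.88 -0.03  0.01] turn(+cw) 0.01
scene case 3120 [293. 290.] [0.6243 0.0189 0.0483] (array([622.1,  17.7]), array([181.6, 126. ]), 11.2)
[[520.7999877929688, 61.79999923706055], [545.2999877929688, -61.79999923706055], [723.4000244140625, -26.5], [699.0, 97.0999984741211]]
rail [-0.04794697  0.75026083] 2.745056655888763 spread [-0.0043 -0.003   0.0001  0.0029  0.0041]
```

View pics/w4.png

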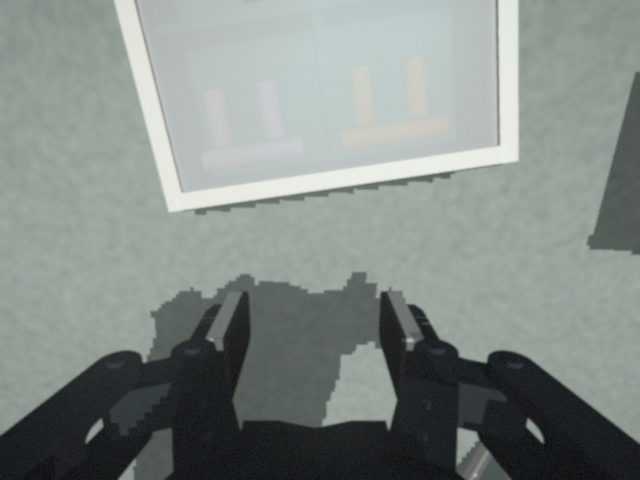

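The wrist view now shows the fingers at u≈230 and 395, inside the foot edge that runs from (172,210) to (518,160). I'll push again.

```bash

python3 -m pendant '[[0.2,0,0,0,0.4],[0.4,0,0,0,0.4],[0.6,0,0,0,0.4],[0.75,0,0,0,0.4],[0.9,0,0,0,0.4]]'
python3 -m pendant '[[0.1,0,0,0,0.4],[0.2,0,0,0,0.4],[0.3,0,0,0,0.4],[0.4,0,0,0,0.4],[0.4,0,0,0,0.4]]'
python3 - <<'E'
from h import *
to(.555,.01,.015,2.73)
meas("scene","m5")
grab("wrist","w5")
E
```

```text
clock: 9.82
position: [0.5205, 0.0088, 0.0151]
ee_rot: [1.0, 0.024, -0.001, -0.0]
ft_force: [-4.1, -0.1, 2.2]
grip_width: 0.595
clock: 10.45
position: [0.5374, 0.0096, 0.0155]
ee_rot: [1.0, 0.024, 0.0, 0.0]
ft_force: [-0.8, -0.3, 0.4]
grip_width: 0.597
clock 10.45 pos [0.5374 0.0096 0.0155] yaw 2.78 F [-0.8 -0.3  0.4] tilt 0.05
shift [0.44 0.01 0.01] turn(+cw) 0.01
scene case 3195 [287. 295.] [0.6446 0.0157 0.0482] (array([642. ,  14.7]), array([182.5, 126.4]), 8.66)
[[542.2999877929688, 63.400001525878906], [561.2999877929688, -61.5], [741.7000122070312, -34.099998474121094], [722.7000122070312, 90.9000015258789]]
rail [-0.04776351  0.7503061 ] 2.7345694603116852 spread [-0.0043 -0.0032  0.      0.003   0.0041]
```

View pics/w5.png

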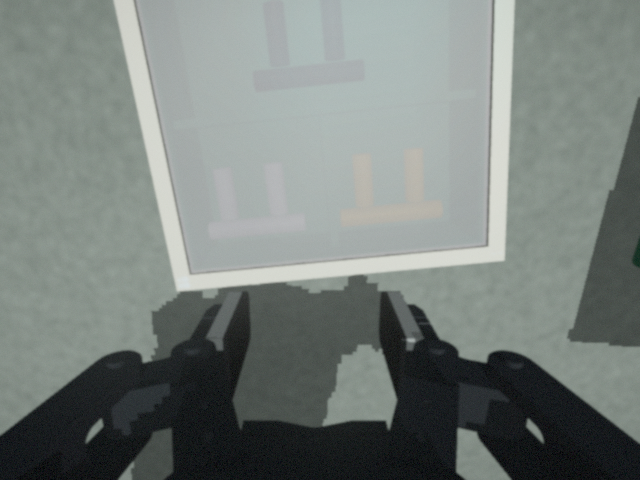

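The case has moved on and turned to 8.7°, but its right far corner is nearing the rail. The foot face grips the finger, so moving diagonally forward and left should turn the case clockwise faster.

```bash

python3 -m pendant '[[0.06,-0.04,0,0,0.4],[0.12,-0.1,0,0,0.4],[0.17,-0.16,0,0,0.4],[0.22,-0.22,0,0,0.4],[0.27,-0.3,0,0,0.4]]'
python3 - <<'E'
from h import *
to(.555,.01,.015,2.73)
meas("scene","m6")
E
```

```text
clock: 11.18
position: [0.5473, 0.0222, 0.0154]
ee_rot: [1.0, 0.024, 0.0, 0.0]
ft_force: [-2.6, -1.1, 1.2]
grip_width: 0.602
clock 11.18 pos [0.5473 0.0222 0.0154] yaw 2.77 F [-2.6 -1.1  1.2] tilt 0.01
shift [0.18 0.31 0.01] turn(+cw) 0.01
scene case 3204 [287. 297.] [0.6507 0.0186 0.0484] (array([648.3,  17.5]), array([180.1, 126.9]), 3.01)
[[555.0999755859375, 76.19999694824219], [561.7000122070312, -50.599998474121094], [741.5999755859375, -41.099998474121094], [734.9000244140625, 85.5999984741211]]
rail [-0.04778274  0.75028457] 2.7356685493141897 spread [-0.0043 -0.0031  0.0001  0.0028  0.0041]
```

Yaw is now 3.0° against the rail's 2.7°, with a gap of about 7 mm. I'll push straight in.

```bash

python3 -m pendant '[[0.05,0,0,0,0.4],[0.1,0,0,0,0.4],[0.15,0,0,0,0.4],[0.2,0,0,0,0.4],[0.2,0,0,0,0.4]]'
python3 - <<'E'
from h import *
to(.56,.022,.015,2.73)
meas("scene","m7")
E
```

```text
clock: 11.85
position: [0.5554, 0.0225, 0.0154]
ee_rot: [1.0, 0.024, 0.0, 0.0]
ft_force: [-0.8, -0.0, -0.7]
grip_width: 0.599
clock 11.85 pos [0.5554 0.0225 0.0154] yaw 2.78 F [-0.8 -0.  -0.7] tilt 0.04
shift [0.11 0.02 0.01] turn(+cw) 0.01
scene case 3264 [285. 300.] [0.6603 0.0189 0.0483] (array([659.7,  17.8]), array([186.1, 126.6]), 3.43)
[[563.0, 75.4000015258789], [570.5999755859375, -50.900001525878906], [756.4000244140625, -39.79999923706055], [748.7999877929688, 86.5999984741211]]
rail [-0.04759906  0.75023586] 2.7251685541982216 spread [-0.0047 -0.003   0.      0.003   0.0044]
```

```bash

python3 -m pendant '[[0.04,0,0,0,0.4],[0.08,0,0,0,0.4],[0.1,0,0,0,0.4]]'
python3 -m pendant '[[0.04,0,0,0,0.4],[0.08,0,0,0,0.4]]'
python3 - <<'E'
from h import *
to(.56,.022,.015,2.73)
meas("scene","m8")
p=cv2.imread("pics/m8.png")[220:370,210:370];cv2.imwrite("pics/m8c.png",cv2.resize(p,None,fx=4,fy=4))
E
```

```text
clock: 12.28
position: [0.5559, 0.0225, 0.0149]
ee_rot: [1.0, 0.024, -0.003, -0.0]
ft_force: [-19.1, -0.4, 14.9]
grip_width: 0.6
clock: 12.52
position: [0.556, 0.0225, 0.0146]
ee_rot: [1.0, 0.024, -0.007, -0.001]
ft_force: [-36.3, -0.8, 30.9]
grip_width: 0.604
clock 12.53 pos [0.556  0.0225 0.0146] yaw 2.74 F [-36.3  -0.8  30.9] tilt 0.77
shift [ 0.1   0.02 -0.01] turn(+cw) 0.0
scene case 3236 [285. 300.] [0.6595 0.0189 0.0483] (array([658.8,  17.8]), array([184.2, 125.9]), 2.66)
[[563.9000244140625, 76.4000015258789], [569.7000122070312, -49.400001525878906], [753.7000122070312, -40.79999923706055], [747.7999877929688, 85.0]]
rail [-0.04762594  0.7501556 ] 2.726705201720309 spread [-0.0045 -0.0032  0.0001  0.0029  0.0041]
```

View pics/m8c.png

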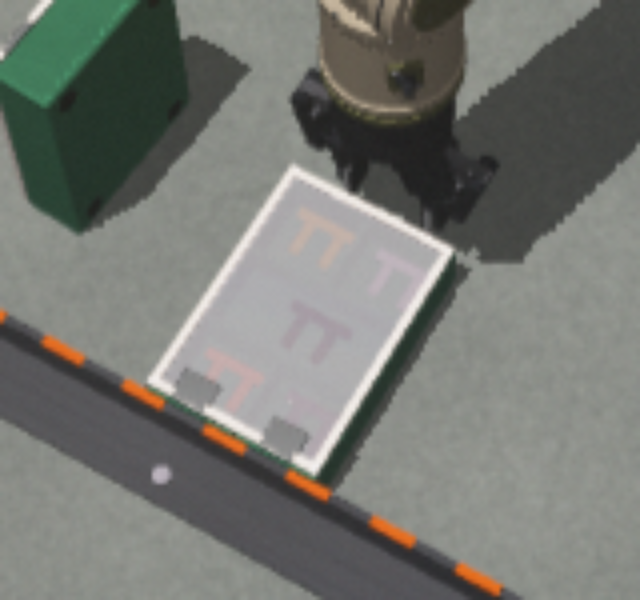

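The wrist force rose to 36 N while the arm stayed put, so the case is against the rail. In the crop its far edge, from (150,385) to (320,475), lies along the dashes. I'll back straight off and check.

```bash

python3 -m pendant '[[-0.15,0,0,0,0.4],[-0.25,0,0,0,0.4],[-0.4,0,0,0,0.4],[-0.8,0,0,0,0.4],[-1.2,0,0,0,0.4]]'
python3 -m pendant '[[0,0,-1.0,0,0.4],[0,0,-2.4,0,0.4],[0,0,-3.8,0,0.4],[0,0,-5,0,0.4],[0,0,-5,0,0.4]]'
python3 - <<'E'
from h import *
to(.56,.022,.015,2.73)
p,X=meas("scene","m9")
h=cv2.cvtColor(p,cv2.COLOR_RGB2HSV);z=X[...,2]
# case only: cut at rail
m=((z>.042)&(z<.056)&(X[...,0]>.54)&(X[...,0]<.742)&(X[...,1]>-.07)&(X[...,1]<.1)&(h[...,1]<110))
q=X[m]
for lo,hi in((.57,.63),(.63,.69),(.69,.735)):
    s=q[(q[:,0]>lo)&(q[:,0]<hi)];print((lo+hi)/2,np.percentile(s[:,1],[.5,99.5]).round(4))
for lo in np.arange(-.03,.07,.02):
    s=q[(q[:,1]>lo)&(q[:,1]<lo+.02)];print("foot edge",round(lo+.01,3),np.percentile(s[:,0],.5).round(4))
for n,lo,hi in(("blue",(105,120,40),(125,255,255)),("yellow",(20,150,80),(28,255,255))):
    mm=cv2.inRange(h,lo,hi);mm[(z<.17)|(z>.19)]=0;print(n,X[mm>0].mean(0).round(4))
c=cv2.imread("pics/m9.png")[240:360,230:350];cv2.imwrite("pics/m9c.png",cv2.resize(c,None,fx=5,fy=5))
grab("wrist","w9")
E
```

```text
clock: 13.2
position: [0.5141, 0.0205, 0.0155]
ee_rot: [1.0, 0.024, 0.0, 0.0]
ft_force: [0.4, 0.8, -1.4]
grip_width: 0.596
clock: 13.82
position: [0.5164, 0.0206, 0.2188]
ee_rot: [1.0, 0.024, 0.003, -0.001]
ft_force: [0.4, -0.9, -0.7]
grip_width: 0.601
clock 13.82 pos [0.5164 0.0206 0.2188] yaw 2.77 F [ 0.4 -0.9 -0.7] tilt 0.4
shift [1.06 0.03 5.1 ] turn(+cw) 0.01
scene case 3254 [285. 300.] [0.6602 0.0188 0.0482] (array([660.2,  18. ]), array([187.3, 127.2]), 2.8)
[[563.5, 77.0], [569.7000122070312, -50.099998474121094], [756.7999877929688, -40.900001525878906], [750.5999755859375, 86.0999984741211]]
rail [-0.04797659  0.75027423] 2.7467497937028154 spread [-0.0043 -0.0031 -0.0001  0.0032  0.0046]
0.6 [-0.0474  0.0771]
0.6599999999999999 [-0.0439  0.0796]
0.7124999999999999 [-0.0414  0.0824]
foot edge -0.02 0.5708
foot edge 0.0 0.5707
foot edge 0.02 0.5684
foot edge 0.04 0.5679
foot edge 0.06 0.5674
blue [0.4738 0.2574 0.1794]
yellow [ 0.5033 -0.2997  0.1798]
```

View pics/m9c.png

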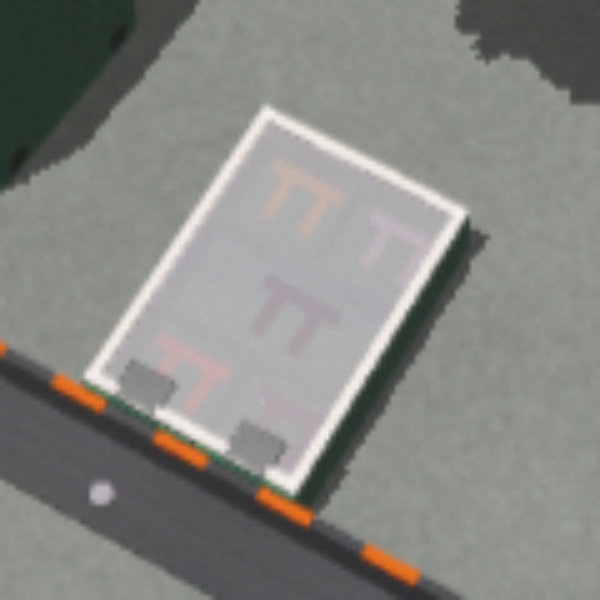

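View pics/w9.png

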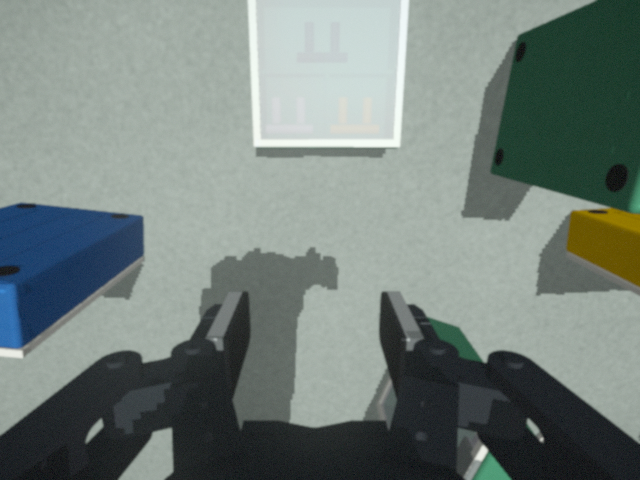

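```bash

python3 -m pendant '[[0,0,0,0,0.4],[0,0,0,0,0.4],[0,0,0,0,0.4]]'
python3 -c "
from workcell import hand_in
print(hand_in())"
```

```text
clock: 14.3
position: [0.514, 0.0204, 0.2149]
ee_rot: [1.0, 0.024, -0.0, 0.0]
ft_force: [0.5, 0.0, 0.3]
grip_width: 0.599
the job is handed in; nothing more can be done
None
```

I tipped the leftmost green case onto its back, lid up, and pushed it flush and square against the stop rail. I handed the job in at 14.3 s; `hand_in()` gives no verdict.

**What went wrong:** on my first push along the bench the fingers were fully open. The left one slid past the case's corner without really moving it, so I backed off and partly closed the gripper. I then used a diagonal drag to take the case's yaw from 8.7° to 3.0°, and pushed it straight in until the wrist force reached 36 N.

**Last checks:**
- **Square:** the case's yaw is about 2.7–2.8° and the rail's is 2.7°.
- **Flush:** the far end works out at x ≈ 0.748 m, against my estimate of about 0.746 m for the rail face. That agrees within the camera error.
- **Length reading:** the lid's measured length came out at 187 mm instead of 180, probably because the mask picked up some of the rail. I used the foot edge for the flush check instead.
- **Other cases:** the blue and yellow cases still stand, within about 1 mm of where they started.
- **Not measured:** I did not re-measure the cans, jar, screwdriver or tape, but the arm never went near them at their height.
- **Robot:** the gripper is clear of everything, with about zero wrist force.

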